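# Zero a thickness probe and hold it on a marked spot of a sloping tin

## Task

Take the thickness probe out of its wooden stand and, holding it square to the surface each time, press its sprung tip gently for half a second on the middle of the small steel zero disc, then inside the ring drawn on the sloping tin, and lift it well clear of the tin. Then set the tip on the crossing of the X drawn on the same tin and stay there: finish while still holding the probe, square to the tin's face, with the tip pressed in about half way. Do not push hard, shift the tin or disturb the other things on the bench.

Things in the scene. Friction and masses are not known exactly. Their poses are not given: they have to be found in the camera images.
- probe: Loose cordless probe, 0.18 kg, upright in the stand. Origin: free end of its tip when fully out; z: from the tip up along the probe. Along z: sprung tip (8 mm diameter) 0-12 mm, steel nose (18 mm) 12-50 mm, round collar (34 mm, rests on the stand) 50-58 mm, grey square handle 22 x 22 mm, sides along the probe's x and y, 58-135 mm: grip it there.
- plunger (a joint): The probe's sprung tip: 0 m fully out, grows as it is pressed into the nose, 0.010 m fully in. It takes about 1 N to start it and 4 N to push it fully in (300 N/m between); past that the probe is rigid.
- tip (a point): The free end of the probe's sprung tip; it moves with the tip.
- stand: Wooden block, 80 x 80 mm and 62 mm high, fixed to the bench, with an upright through hole of 24 mm diameter in its middle, in which the probe stands loosely. Origin at the centre of its underside. The probe lifts straight out; its tip starts 12 mm above the bench.
- zero_disc: Bare steel zero disc, 60 mm diameter, 12 mm thick, flat on the bench and fixed. Origin at the centre of its underside.
- zero_mark (a point): The middle of the zero disc's top face (12 mm above the bench), marked by a dark dot of 6 mm diameter; the surface is level.
- tin: Flat rectangular tin, 118 (x) by 168 (y) by 62 mm thick, on the tilting plate of a dark steel rest, sloping up away from the robot by 0.12 to 0.48 rad. Origin on the hinge below its near edge; z: outward normal of its upper face, leaning towards the robot; x: up the slope; y: level. A cap stands out 22 mm at the +y end; two uprights beyond the ends reach 74 mm above the bench.
- face_mid (a point): Centre of the tin's upper face, 67 mm along x and 70 mm along z from tin's origin. The slope stays as it is under a light push, but can be shifted by a strong one.
- ring_mark (a point): Centre of the black ring, 22 mm outside and 16 mm inside diameter, drawn on the tin's upper face, 22 mm down the slope from the face's middle line and up to 55 mm to either side.
- cross_mark (a point): Crossing point of the black X, strokes 26 mm long, drawn on the tin's upper face, 22 mm up the slope from the face's middle line and up to 55 mm to either side.
- screwdriver: Loose screwdriver with a green handle lying on the bench; to be left alone.
- can: Loose round metal can, 72 mm diameter, 85 mm high, beyond the work; origin under its middle; to be left alone.
- jar: Loose small clear jar with a white cap, 50 mm diameter, 70 mm high, beyond the stand and disc; origin under its middle; to be left alone.

How it is judged:
By the outcome, as a careful person would: the job done as asked, in the order asked, and still so for the second after the job is handed in, while the arm keeps its last pose, push and grip.
It also fails if it takes over 54 s, if anything falls off the work surface, if the arm or the gripper's body presses on something with over 40 N, if the wrist force passes 120 N, or if a joint passes its speed limit or range.

## Robot

A 6-joint arm with a two-finger parallel gripper is mounted at the origin on the work surface. World frame = base frame: x ahead of the robot, y to its left, z up, the work surface at z = 0. Lengths are in m, angles in rad, forces in N, time in s.
With the tool pointing down it reaches from about 0.35 to 0.975 m from the base axis. Payload 7.1 kg.
Tool frame: the origin (TCP) lies midway between the tips of the shut fingers; the grasp point (between the pads) lies 19 mm behind it; z points along the fingers, x is the direction in which the jaws open and shut, and the axes are right-handed (so a half turn about z gives the same grasp; the last joint's range is limited). The gripper opens to 88 mm and grips with 3 to 60 N. Pads are 20 mm wide; open, the fingers measure 115 mm over their backs; the gripper's body (75 mm by 178 mm) begins 61 mm behind the grasp point.
Start: joints at [1.109, 0.423, 1.63, -0, 1.089, -0.019], TCP at [0.268, 0.565, 0.223] pointing down, gripper open.
Joint ranges: [-3, 3], [-0.9, 2.11], [0.09, 2.58], [-1.31, 4.45], [0.11, 2.69], [-2.54, 2.54]. Speed limits (rad/s): [2.39, 2.39, 3.01, 3.14, 3.14, 3.14].

## Interface

Orientations are given as a unit quaternion [w, x, y, z].
In Python, from station import move_pose, movel, movej, command_gripper, wait, inverse_kinematics, read_camera, camera_info, MotionError, job_done, get_time, get_joint_pos, get_qvel, get_effort, get_tcp_pos, get_ee_rot, get_ft_force, get_ft_torque, get_grip_width gives the robot as it stands. Calls block until the motion is done:
- move_pose(position, orientation): joint-space move of the TCP to a pose.
- movel(position, frame=None, v=0.15, until_force=None): straight line of the TCP; frame=None keeps the orientation; v is the mean speed in m/s. With until_force (N) it stops when the force on the tool has changed by that much, and returns True; else False.
- movej(angles): joint-space move.
- command_gripper(opening): opening from 0.0 (shut) to 1.0 (fully open); the grip force is fixed at half the most; returns when the fingers have stopped.
- wait(seconds).
- inverse_kinematics(position, orientation): joint angles nearest the present ones, or None.
- read_camera(name): name is "scene" or "top" or "wrist"; returns the picture (420x560x3 uint8, red, green, blue); there is no depth.
- camera_info(name): a dict with "intrinsics" (3x3 intrinsics, pixels), "T" (4x4, takes a point from camera to world coordinates); the wrist camera has in their place "tool_from_camera" (4x4, takes a point from camera to tool coordinates, whose origin is the TCP and whose axes are the tool frame's). Camera axes: x right, y up, looking along -z (the intrinsics and any distortion apply to the point x, -y, -z); pixel columns grow to the right and rows downward; lengths in m; the calibration is good to about 2 mm. A picture is of the moment at which its call begins: read the wrist's pose just before it. camera_info takes no time and is no camera call.
A pose or a line that the arm cannot do raises MotionError and nothing moves.
- job_done(): hands the job in, once; it reports no verdict.
Readings, each from a call of its own:
- get_time(): time.
- get_joint_pos(): joint angles.
- get_qvel(): joint speeds.
- get_effort(): joint torques, N m.
- get_tcp_pos(): TCP position.
- get_ee_rot(): TCP orientation.
- get_ft_force(): force on the tool from outside, world axes, zero at the start.
- get_ft_torque(): the same for the moment, N m.
- get_grip_width(): opening from 0.0 (shut) to 1.0 (fully open).
Only numpy, scipy, OpenCV 4.12 (cv2) and the standard library are available. Lean on these libraries where they do the work, as an engineer would, in place of code of your own. Each camera call takes 0.05 s, during which the arm holds its last target.

## Working session

There is one attempt and no reset: what is moved stays moved. The work goes in short steps, each a Python script; the robot and the scene stay as the last script left them, time stands still between calls to the robot, and variables do not carry over. Pictures are saved under pics/ and viewed, and the job is handed in when it is done.

```bash
mkdir -p pics; ls
python3 - <<'E'
from station import *
import cv2, numpy as np
np.set_printoptions(precision=4,suppress=True)
for n in ["scene","top","wrist"]:
    im=read_camera(n); cv2.imwrite(f"pics/{n}0.png",im[:,:,::-1]); print(n,camera_info(n))
print(get_time(),get_tcp_pos(),get_ee_rot(),get_ft_force())
E
```

```text
pics
scene {'intrinsics': array([[469.5801,   0.    , 280.7081],
       [  0.    , 469.5801, 206.5297],
       [  0.    ,   0.    ,   1.    ]]), 'T': array([[ 0.5651, -0.4945,  0.6604,  1.168 ],
       [ 0.825 ,  0.3291, -0.4595, -0.3932],
       [ 0.0099,  0.8045,  0.5939,  0.6288],
       [ 0.    ,  0.    ,  0.    ,  1.    ]])}
top {'intrinsics': array([[420.4451,   0.    , 274.8265],
       [  0.    , 420.4451, 214.9276],
       [  0.    ,   0.    ,   1.    ]]), 'T': array([[-0.0065,  0.9946, -0.1035,  0.4991],
       [-0.9994, -0.0101, -0.0345,  0.011 ],
       [-0.0354,  0.1032,  0.994 ,  0.8384],
       [ 0.    ,  0.    ,  0.    ,  1.    ]])}
wrist {'intrinsics': array([[292.2704,   0.    , 279.1566],
       [  0.    , 292.2704, 209.4155],
       [  0.    ,   0.    ,   1.    ]]), 'tool_from_camera': array([[ 1.    ,  0.0011,  0.0009,  0.0009],
       [ 0.0013, -0.9545, -0.2983, -0.0828],
       [ 0.0006,  0.2983, -0.9545, -0.1615],
       [ 0.    ,  0.    ,  0.    ,  1.    ]])}
0.15 [0.2676 0.5643 0.2221] [ 0.0003  0.8451  0.5346 -0.0005] [ 0.1074 -0.5819 -0.4899]
```

View pics/scene0.png

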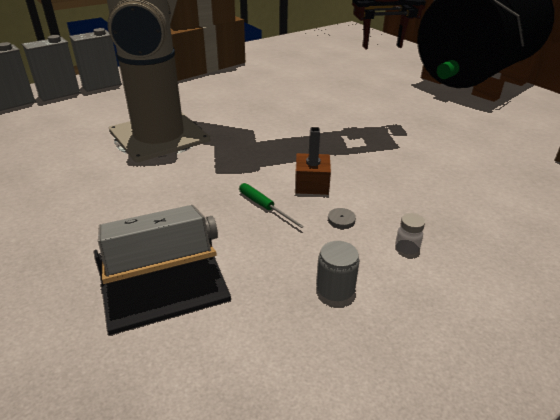

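View pics/top0.png

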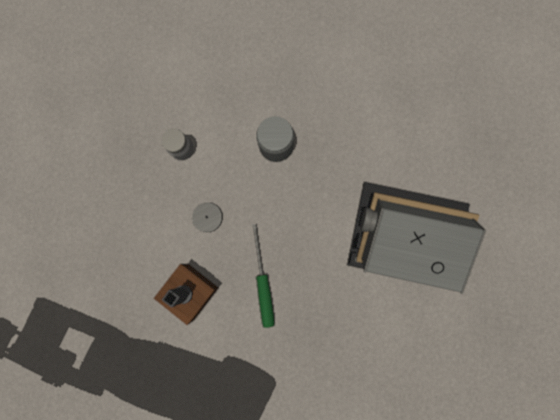

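View pics/wrist0.png

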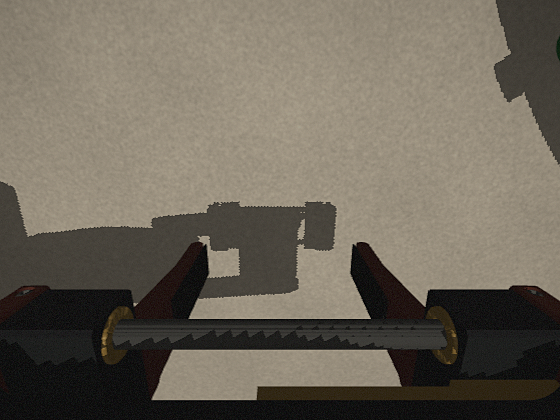

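The top view shows the stand at about (186,293), the disc at (207,217), and the X at (418,238) and ring at (438,268) on the tin. I'll enlarge these areas.

Run:
```python
import cv2, numpy as np
t=cv2.imread("pics/top0.png"); s=cv2.imread("pics/scene0.png")
def crop(im,x0,y0,w,h,k,n):
    c=cv2.resize(im[y0:y0+h,x0:x0+w],None,fx=k,fy=k,interpolation=cv2.INTER_CUBIC)
    c=cv2.convertScaleAbs(c,alpha=1.5)
    for x in range((x0//10+1)*10,x0+w,10):
        cv2.line(c,((x-x0)*k,0),((x-x0)*k,6),(0,0,255),1); cv2.putText(c,str(x),((x-x0)*k-10,18),0,.35,(0,0,255),1)
    for y in range((y0//10+1)*10,y0+h,10):
        cv2.line(c,(0,(y-y0)*k),(6,(y-y0)*k),(0,0,255),1); cv2.putText(c,str(y),(8,(y-y0)*k+4),0,.35,(0,0,255),1)
    cv2.imwrite("pics/"+n,c)
crop(t,340,175,150,125,5,"c_tin.png")
crop(t,145,195,90,140,4,"c_stand.png")
crop(s,90,200,140,130,5,"c_stin.png")
crop(s,285,120,80,110,5,"c_sst.png")
```

```text
(no output)
```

View pics/c_tin.png

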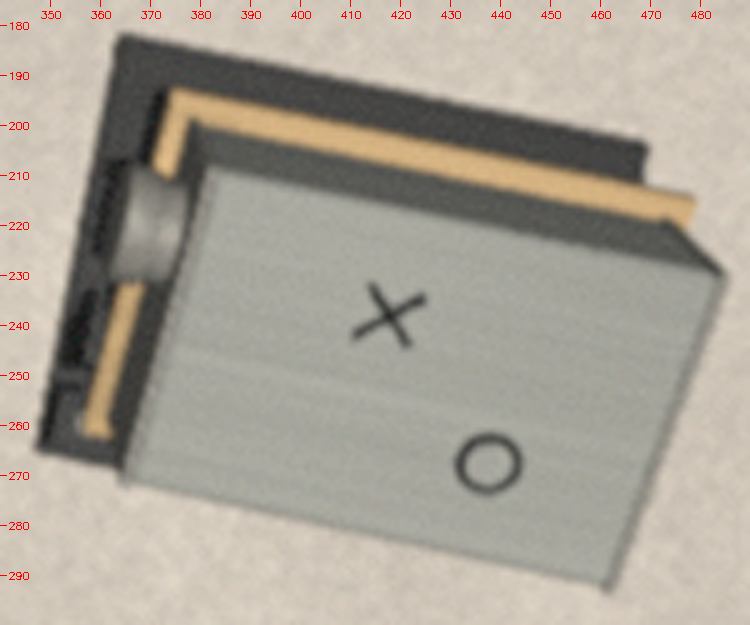

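View pics/c_stand.png

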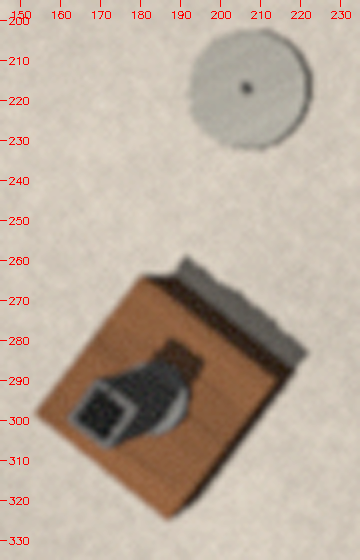

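View pics/c_stin.png

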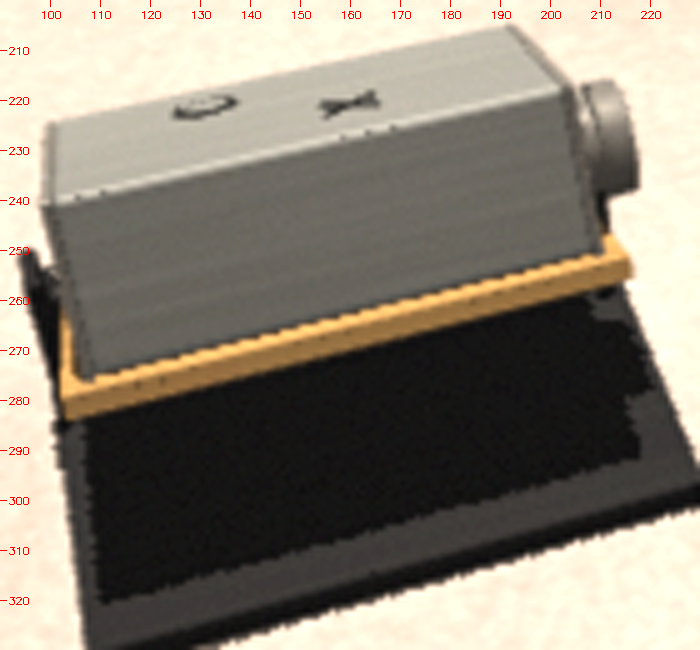

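View pics/c_sst.png

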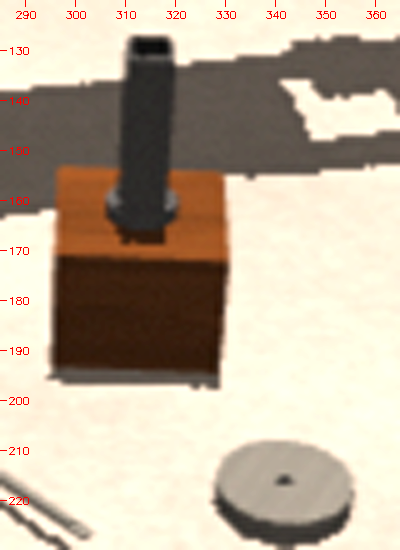

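```bash
cat > hl.py <<'E'
import numpy as np, cv2
from scipy.optimize import least_squares
from scipy.spatial.transform import Rotation as R
np.set_printoptions(precision=4,suppress=True)
CAM={}
def cams():
    from station import camera_info
    return {n:(camera_info(n)["intrinsics"],camera_info(n)["T"]) for n in ("scene","top")}
def proj(K,T,P):
    p=(np.atleast_2d(P)-T[:3,3])@T[:3,:3]; p=p*[1,-1,-1]
    q=p@K.T; return q[:,:2]/q[:,2:]
def onplane(K,T,px,z):
    d=np.linalg.inv(K)@[px[0],px[1],1]; d=T[:3,:3]@(d*[1,-1,-1]); return T[:3,3]+d*(z-T[2,3])/d[2]
def tinR(yaw,tilt): return (R.from_euler('z',yaw)*R.from_euler('y',-tilt)).as_matrix()
E
python3 - <<'E'
from hl import *
C=cams(); K,T=C["top"]; Ks,Ts=C["scene"]
st=np.array([onplane(K,T,(p[0]-.4,p[1]-.4),.062) for p in [(180.7,263.5),(215,289.2),(187.5,324.5),(154.2,298)]])
print("stand",st.mean(0),np.linalg.norm(np.roll(st,1,0)-st,axis=1)); d=st-np.roll(st,1,0); print(np.degrees(np.arctan2(d[:,1],d[:,0]))%90)
print("disc",onplane(K,T,(206.4,216.6),.012), "scene",onplane(Ks,Ts,(285+284/5-.4,120+480/5-.4),.012))
ht=np.array([onplane(K,T,(145+a/4-.4,195+b/4-.4),.147) for a,b in [(68,418),(97,375),(135,400),(105,447)]])
print("handle top",ht.mean(0),np.linalg.norm(np.roll(ht,1,0)-ht,axis=1)); d=ht-np.roll(ht,1,0); print(np.degrees(np.arctan2(d[:,1],d[:,0]))%90)
# scene stand top corners
ss=[onplane(Ks,Ts,(285+a/5-.4,120+b/5-.4),.062) for a,b in [(57,168),(224,172),(227,262),(55,252)]]
print("stand scene",np.mean(ss,0)); 
hs=[onplane(Ks,Ts,(285+a/5-.4,120+b/5-.4),.147) for a,b in [(129,36),(170,38),(173,60),(128,56)]]
print("handle top scene",np.mean(hs,0))
X=np.array
M=[(126,84,70),(126,-84,70),(8,84,70),(8,-84,70),(126,-84,8)]
tp=[(381.6,208),(484.8,230),(365.2,271.8),(461.6,293),(474,219)]
M2=M+[(126,84,8)]
sp=[(204,217.6),(99.6,241),(192,205),(99.6,224.6),(108,276),(210.6,250.4)]
tp=X(tp)-.4; sp=X(sp)-.4
mk_t=X([(417.8,238.2),(437.6,267.6)])-.4; mk_s=X([(159.8,220.8),(131,221.2)])-.4
def f(v,parts=False,use=(1,1)):
    Rm=tinR(v[3],v[4]); o=v[:3]; w=lambda m:X(m)/1000@Rm.T+o
    mk=X([(.089,v[5],.07),(.045,v[6],.07)])@Rm.T+o
    r=[proj(K,T,w(M))-tp,proj(K,T,mk)-mk_t]; r2=[proj(Ks,Ts,w(M2))-sp,proj(Ks,Ts,mk)-mk_s]
    if parts: return r+r2
    return np.concatenate([a.ravel()*u for a,u in zip(r+r2,(use[0],use[0],use[1],use[1]))])
for use in [(1,1),(1,.1),(.1,1)]:
    s=least_squares(f,[.5,-.25,.02,-.2,.3,0,0],kwargs=dict(use=use),loss='soft_l1')
    v=s.x; print("tin",v,s.cost); 
    Rm=tinR(v[3],v[4]); print(" cross",Rm@[.089,v[5],.07]+v[:3],"ring",Rm@[.045,v[6],.07]+v[:3])
    for a in f(v,True): print(np.round(a,1).tolist())
E
```

```text
stand [0.4369 0.206  0.062 ] [0.0791 0.0797 0.0806 0.0786]
[52.5333 53.6782 51.7766 52.5806]
disc [0.5831 0.1759 0.012 ] scene [0.582  0.1745 0.012 ]
handle top [0.4377 0.2076 0.147 ] [0.0194 0.0209 0.0189 0.0224]
[52.9474 56.1174 57.4012 57.5007]
stand scene [0.4349 0.2064 0.062 ]
handle top scene [0.4344 0.2066 0.147 ]
tin [ 0.4777 -0.2055  0.0292 -0.2225  0.4198  0.0149 -0.0313] 4.386405768588188
 cross [ 0.5324 -0.2026  0.1294] ring [ 0.483  -0.2388  0.1115]
[[1.4, 0.6], [0.6, 0.2], [-0.1, 0.3], [0.3, 0.4], [-1.0, -0.6]]
[[0.4, -0.2], [0.2, -0.1]]
[[-0.1, -0.8], [-0.1, -0.9], [0.2, -0.4], [0.9, -0.4], [0.5, 0.5], [-0.2, 1.0]]
[[0.5, 0.6], [0.4, 0.8]]
tin [ 0.4778 -0.2048  0.0297 -0.2248  0.4185  0.015  -0.0315] 1.6844124080291247
 cross [ 0.5327 -0.2019  0.1298] ring [ 0.4831 -0.2383  0.1119]
[[1.2, 0.3], [0.3, 0.2], [-0.4, 0.1], [-0.0, 0.4], [-1.2, -0.6]]
[[0.1, -0.3], [0.0, -0.1]]
[[0.2, -0.9], [0.2, -1.2], [0.6, -0.6], [1.3, -0.8], [0.8, 0.2], [0.1, 0.9]]
[[0.9, 0.3], [0.6, 0.5]]
tin [ 0.4779 -0.2062  0.0299 -0.2168  0.4191  0.0147 -0.0311] 2.0615555755239097
 cross [ 0.5326 -0.2033  0.1301] ring [ 0.4835 -0.2393  0.1122]
[[1.6, 0.6], [1.0, -0.4], [0.5, 0.5], [1.1, -0.0], [-0.8, -1.1]]
[[0.9, -0.3], [0.7, -0.4]]
[[-0.3, -1.0], [-0.3, -0.8], [-0.2, -0.6], [0.4, -0.3], [0.4, 0.6], [-0.3, 0.7]]
[[0.1, 0.5], [0.1, 0.7]]
```

```bash
cat >> hl.py <<'E'
def down(yaw):
    return R.from_euler('z',yaw)*R.from_euler('x',np.pi)
def q(r):
    x=r.as_quat(); return np.r_[x[3],x[:3]]
def toR(w): return R.from_quat([w[1],w[2],w[3],w[0]])
def wristT():
    from station import camera_info,get_tcp_pos,get_ee_rot
    ci=camera_info("wrist"); A=np.eye(4); A[:3,:3]=toR(get_ee_rot()).as_matrix(); A[:3,3]=get_tcp_pos()
    return ci["intrinsics"],A@ci["tool_from_camera"]
TIN=dict(o=np.array([.4778,-.2053,.0295]),yaw=-.223,tilt=.419,yc=.0149,yr=-.0313)
E
python3 - <<'E'
from hl import *
from station import *
J=get_joint_pos()
stand=np.array([.4365,.2065,0])
for base in (55,-35,145,-125):
    y=np.radians(base)
    print(base,"stand",inverse_kinematics(stand+[0,0,.25],q(down(y))),inverse_kinematics(stand+[0,0,.08],q(down(y))))
    print("   disc",inverse_kinematics([.5827,.1755,.08],q(down(y))))
Rm=R.from_matrix(tinR(TIN['yaw'],TIN['tilt'])); 
for a in range(-180,180,30):
    r=Rm*down(np.radians(a)); n=Rm.as_matrix()[:,2]
    for p,nm in (([.5326,-.2025,.13],"X"),([.4832,-.2388,.1118],"O")):
        print(a,nm,[inverse_kinematics(np.array(p)+n*h,q(r)) for h in (.068,.15)])
E
```

```text
55 stand [ 0.4172  0.1776  1.9101 -0.      1.0539 -0.5427] [ 0.4172  0.4503  2.0276 -0.      0.6636 -0.5427]
   disc [ 0.273   0.5873  1.7478 -0.      0.8065 -0.6869]
-35 stand [ 0.4172  0.1776  1.9101 -0.      1.0539  1.0281] [ 0.4172  0.4503  2.0276 -0.      0.6636  1.0281]
   disc [ 0.273   0.5873  1.7478 -0.      0.8065  0.8839]
145 stand [ 0.4172  0.1776  1.9101  0.      1.0539 -2.1135] [ 0.4172  0.4503  2.0276 -0.      0.6636 -2.1135]
   disc [ 0.273   0.5873  1.7478  0.      0.8065 -2.2577]
-125 stand None None
   disc [0.273  0.5873 1.7478 0.     0.8065 2.4546]
-180 X [None, None]
-180 O [array([-0.5814,  0.2072,  2.1809,  0.3901,  0.3847,  2.4478]), array([-0.6139,  0.0159,  2.1718,  0.2858,  0.5821,  2.5408])]
-150 X [array([-0.4432,  0.2098,  2.1141,  0.2213,  0.4168,  2.2134]), array([-0.4621,  0.0311,  2.1054,  0.1706,  0.6035,  2.258 ])]
-150 O [array([-0.5814,  0.2072,  2.1809,  0.3901,  0.3847,  1.9242]), array([-0.6139,  0.0159,  2.1718,  0.2858,  0.5821,  2.0172])]
-120 X [array([-0.4432,  0.2098,  2.1141,  0.2213,  0.4168,  1.6898]), array([-0.4621,  0.0311,  2.105
[... 1507 characters left out ...]
432,  0.2098,  2.1141,  0.2213,  0.4168, -1.4518]), array([-0.4621,  0.0311,  2.1054,  0.1706,  0.6035, -1.4072])]
60 O [array([-0.5814,  0.2072,  2.1809,  0.3901,  0.3847, -1.7409]), array([-0.6139,  0.0159,  2.1718,  0.2858,  0.5821, -1.648 ])]
90 X [array([-0.4432,  0.2098,  2.1141,  0.2213,  0.4168, -1.9754]), array([-0.4621,  0.0311,  2.1054,  0.1706,  0.6035, -1.9308])]
90 O [array([-0.5814,  0.2072,  2.1809,  0.3901,  0.3847, -2.2645]), array([-0.6139,  0.0159,  2.1718,  0.2858,  0.5821, -2.1716])]
120 X [array([-0.4432,  0.2098,  2.1141,  0.2213,  0.4168, -2.499 ]), array([-0.4621,  0.0311,  2.1054,  0.1706,  0.6035, -2.4544])]
120 O [None, None]
150 X [None, None]
150 O [None, None]
```

Run:
```python
from hl import *
from station import *
y=np.radians(55)
move_pose([.4365,.2065,.25],q(down(y)))
K,T=wristT(); np.savez("w1.npz",K=K,T=T)
im=read_camera("wrist"); cv2.imwrite("pics/w1.png",im[:,:,::-1]); print(get_time(),get_tcp_pos(),get_ft_force(),get_grip_width())
```

```text
1.675 [0.4365 0.2074 0.25  ] [-0.8634 -0.9067  0.1743] 0.9992278411405667
```

View pics/w1.png

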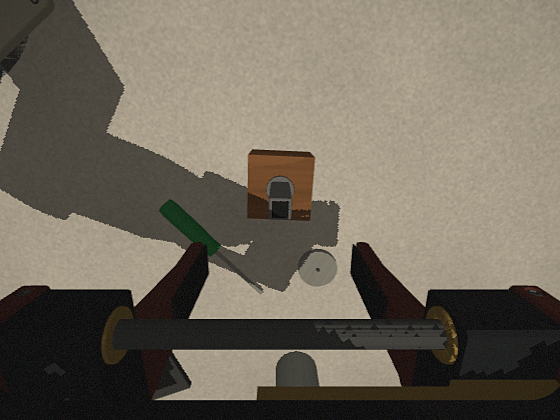

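Run:
```python
import cv2
c=cv2.imread("pics/w1.png")[145:225,240:330]
c=cv2.convertScaleAbs(cv2.resize(c,None,fx=7,fy=7,interpolation=cv2.INTER_CUBIC),alpha=2.2,beta=20)
cv2.imwrite("pics/w1c.png",c)
```

```text
(no output)
```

View pics/w1c.png

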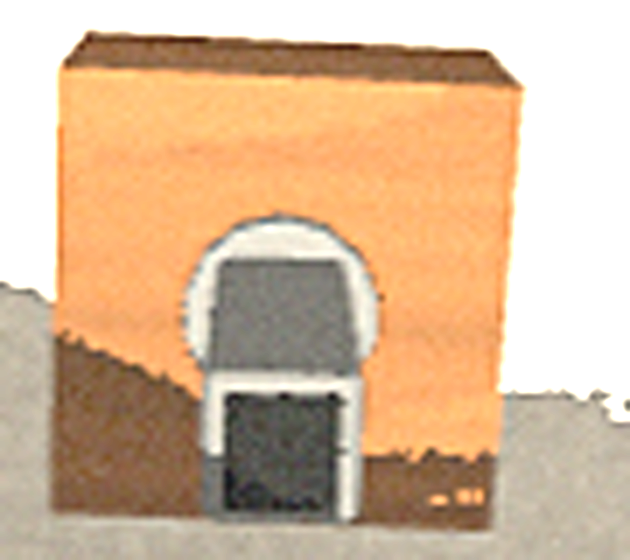

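Run:
```python
from hl import *
w=np.load("w1.npz"); K,T=w["K"],w["T"]
for nm,z,c in (("handle",.147,[(203,374),(361,376),(355,521),(203,520)]),("stand",.062,[(63,66),(521,87),(492,530),(50,512)])):
    P=np.array([onplane(K,T,(240+a/7-.43,145+b/7-.43),z) for a,b in c]); d=P-np.roll(P,1,0)
    print(nm,P.mean(0),np.linalg.norm(d,axis=1),np.degrees(np.arctan2(d[:,1],d[:,0]))%90)
print("disc",onplane(K,T,(317.5,269.5),.012))
```

```text
handle [0.4363 0.2086 0.147 ] [0.0207 0.0212 0.0206 0.0208] [54.3506 54.2235 53.3814 54.5766]
stand [0.4367 0.2087 0.062 ] [0.0798 0.0776 0.0796 0.08  ] [51.4965 52.3715 53.2277 52.5071]
disc [0.5838 0.1763 0.012 ]
```

Run:
```python
from hl import *
from station import *
y=np.radians(54.3); r=q(down(y))
move_pose([.4364,.2075,.20],r)
movel([.4364,.2075,.081],v=.12)
print(get_tcp_pos(),get_ft_force(),get_time())
command_gripper(0.0); print(get_grip_width()*88,get_ft_force(),get_time())
movel([.4364,.2075,.20],v=.12)
print(get_tcp_pos(),toR(get_ee_rot()).as_matrix()[:,2],get_ft_force(),get_ft_torque(),get_grip_width()*88,get_time())
K,T=wristT(); np.savez("w2.npz",K=K,T=T)
cv2.imwrite("pics/w2.png",read_camera("wrist")[:,:,::-1]);cv2.imwrite("pics/s2.png",read_camera("scene")[:,:,::-1])
```

```text
[0.437  0.2077 0.0817] [0.4076 0.0968 0.3868] 3.1333
21.79502308117742 [-0.4127  1.0516 -0.1335] 4.1583
[0.4359 0.2072 0.1993] [-0.0012 -0.0006 -1.    ] [ 0.2005 -0.8044 -2.2726] [-0.0118 -0.0346 -0.0292] 22.063978078563828 5.3
```

View pics/w2.png

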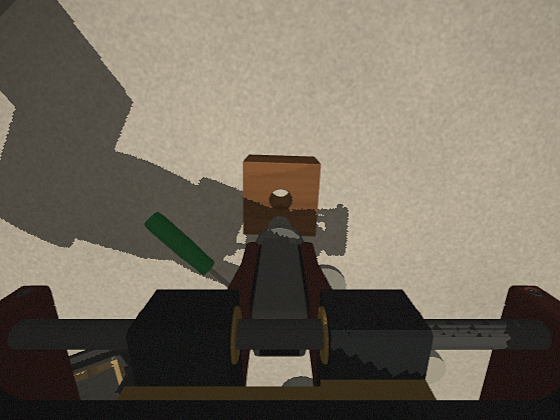

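View pics/s2.png

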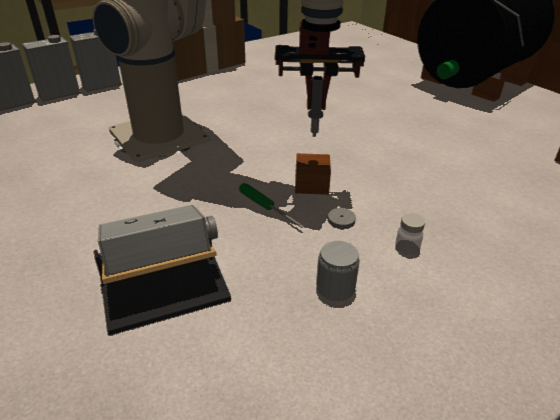

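Run:
```python
from hl import *
from station import *
ci=camera_info("wrist"); 
for z in (.019-.0,.023,.031,.057,.069): print(z,proj(ci["intrinsics"],ci["tool_from_camera"],[0,0,z]))
c=cv2.imread("pics/w2.png")[180:290,230:330]
cv2.imwrite("pics/w2c.png",cv2.convertScaleAbs(cv2.resize(c,None,fx=5,fy=5,interpolation=cv2.INTER_CUBIC),alpha=2.2,beta=20))
c=cv2.imread("pics/s2.png")[70:200,270:370]
cv2.imwrite("pics/s2c.png",cv2.convertScaleAbs(cv2.resize(c,None,fx=4,fy=4,interpolation=cv2.INTER_CUBIC),alpha=1.5,beta=10))
C=cams();Tt=np.r_[get_tcp_pos()]; Rm=toR(get_ee_rot()).as_matrix()
for z in (.019-.0,.023,.031,.057,.069): print(z,proj(*C["scene"],Tt+Rm[:,2]*z))
```

```text
0.019 [[278.2992 246.961 ]]
0.023 [[278.3192 244.5103]]
0.031 [[278.357  239.8783]]
0.057 [[278.4628 226.9182]]
0.069 [[278.5044 221.8231]]
0.019 [[316.0348 115.5635]]
0.023 [[315.9322 117.2424]]
0.031 [[315.7285 120.577 ]]
0.057 [[315.0792 131.2053]]
0.069 [[314.7859 136.0057]]
```

View pics/w2c.png

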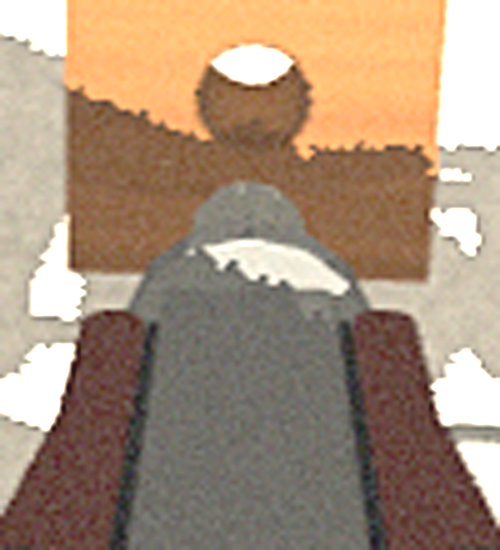

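View pics/s2c.png

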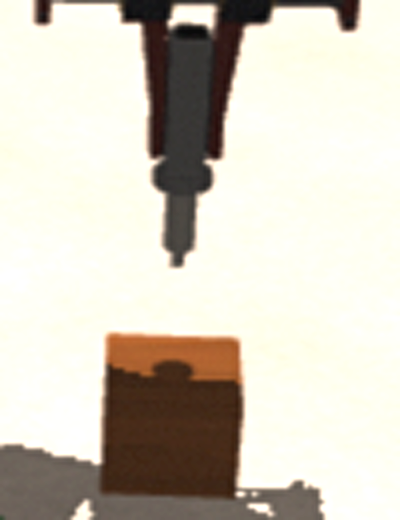

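Run:
```python
from hl import *
from station import *
y=np.radians(54.3); r=q(down(y))
move_pose([.583,.1756,.12],r)
movel([.583,.1756,.090],v=.08); wait(.2)
p=get_tcp_pos(); Rm=toR(get_ee_rot()).as_matrix(); print(p,Rm[:,2],get_ft_force(),get_time())
im=read_camera("scene")[:,:,::-1]; print(get_ft_force())
C=cams(); print(proj(*C["scene"],[p+Rm[:,2]*.069,[.583,.1756,.012]]))
K,T=wristT(); w=read_camera("wrist")[:,:,::-1]; cv2.imwrite("pics/w3.png",w)
c=im[130:240,290:400]
cv2.imwrite("pics/s3c.png",cv2.convertScaleAbs(cv2.resize(c,None,fx=6,fy=6,interpolation=cv2.INTER_CUBIC),alpha=1.5,beta=10))
cv2.imwrite("pics/w3c.png",cv2.convertScaleAbs(cv2.resize(w[180:290,230:330],None,fx=5,fy=5,interpolation=cv2.INTER_CUBIC),alpha=2.2,beta=20))
```

```text
[0.5833 0.1757 0.0904] [ 0.0007  0.0002 -1.    ] [ 0.1985  0.5405 -2.6091] 6.8417
[ 0.5695 -0.116  -1.368 ]
[[342.6196 212.2856]
 [342.0889 215.6767]]
```

View pics/s3c.png

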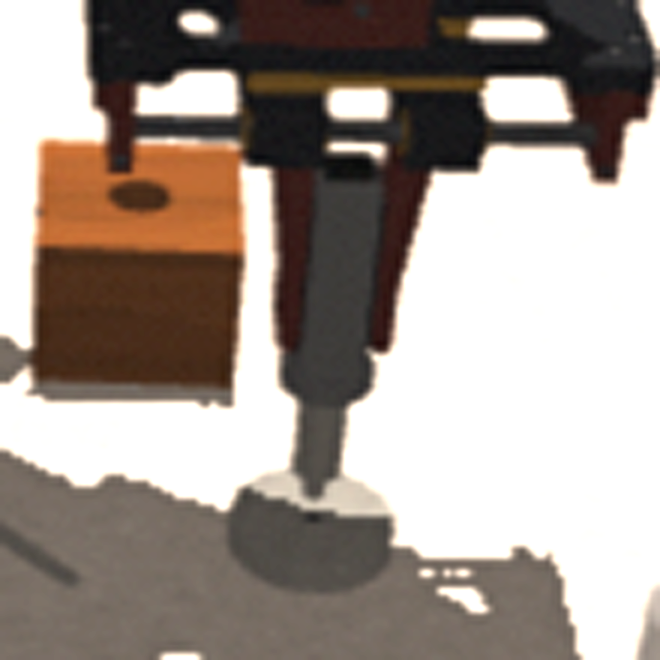

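View pics/w3c.png

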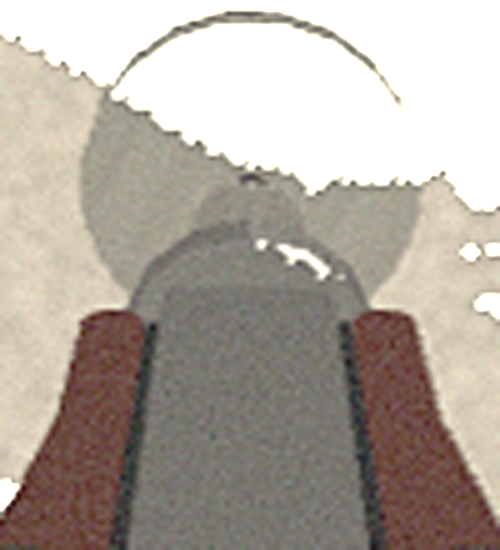

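```bash
cat >> hl.py <<'E'
def fz(n=10):
    from station import get_ft_force,wait
    a=[]
    for _ in range(n): a.append(get_ft_force()); wait(.02)
    return np.mean(a,0)
E
python3 - <<'E'
from hl import *
from station import *
f0=fz(); print(f0)
for z in (.0765,):
    movel([.583,.1756,z],v=.03)
    for _ in range(2): print(get_tcp_pos(),fz(20)-f0,get_time())
im=read_camera("scene")[:,:,::-1]
print((get_tcp_pos()),get_time())
movel([.583,.1756,.13],v=.1); print(fz()-f0,get_time())
cv2.imwrite("pics/s4c.png",cv2.convertScaleAbs(cv2.resize(im[130:240,290:400],None,fx=6,fy=6,interpolation=cv2.INTER_CUBIC),alpha=1.5,beta=10))
E
```

```text
[ 0.0707 -0.0319 -2.168 ]
[0.5832 0.1756 0.0766] [0.6997 0.3871 2.218 ] 8.0417
[0.5833 0.1757 0.0767] [1.3726 0.3234 2.2736] 8.375
[0.5832 0.1757 0.0766] 8.425
[-0.4375  0.2143 -0.3173] 9.275
```

View pics/s4c.png

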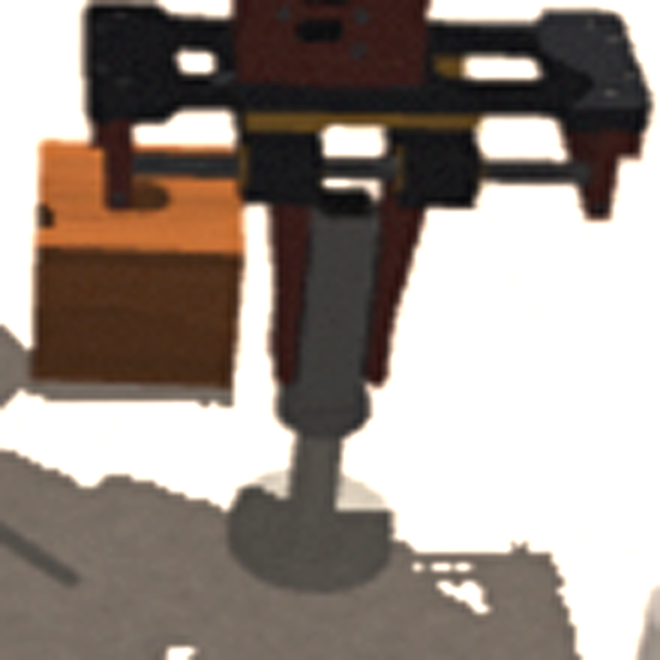

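Run:
```python
from hl import *
from station import *
Rt=R.from_matrix(tinR(TIN['yaw'],TIN['tilt'])); M=Rt.as_matrix()
mid=TIN['o']+M@[.067,0,.07]; n=M[:,2]
p=get_tcp_pos(); movel([p[0],p[1],.2],v=.2)
tgt=mid+n*.19+M[:,1]*.05; r=Rt*down(np.radians(-10))
print(tgt); move_pose(tgt,q(r)); wait(.2)
K,T=wristT(); np.savez("w5.npz",K=K,T=T); im=read_camera("wrist")[:,:,::-1]; cv2.imwrite("pics/w5.png",im)
print(get_tcp_pos(),get_time(),get_grip_width()*88)
for m in [(126,84,70),(126,-84,70),(8,84,70),(8,-84,70),(89,TIN['yc']*1e3,70),(45,TIN['yr']*1e3,70)]: print(m,proj(K,T,TIN['o']+M@(np.array(m)/1e3)))
```

```text
[ 0.4454 -0.1467  0.2943]
[ 0.4458 -0.1462  0.294 ] 11.3833 22.20862268991232
(126, 84, 70) [[323.7343 153.2171]]
(126, -84, 70) [[339.6151 276.606 ]]
(8, 84, 70) [[226.8119 170.3041]]
(8, -84, 70) [[254.3467 289.6852]]
(89, 14.9, 70) [[301.6769 212.8241]]
(45, -31.3, 70) [[273.9424 251.1244]]
```

View pics/w5.png

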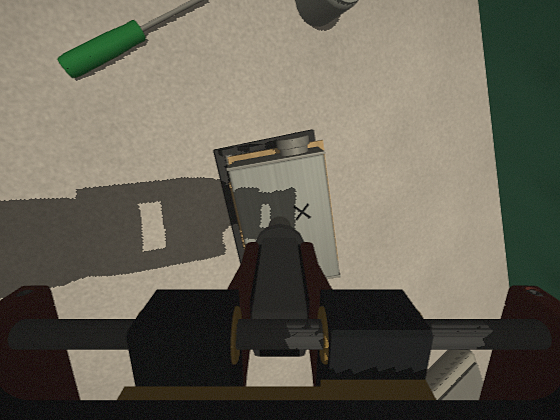

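Run:
```python
from hl import *
from station import *
Rt=R.from_matrix(tinR(TIN['yaw'],TIN['tilt'])); M=Rt.as_matrix()
mid=TIN['o']+M@[.067,0,.07]; n=M[:,2]
movel(mid+n*.17-M[:,1]*.08,v=.15); wait(.3)
K,T=wristT(); np.savez("w6.npz",K=K,T=T); im=read_camera("wrist")[:,:,::-1]; cv2.imwrite("pics/w6.png",im)
print(get_time())
for m in [(126,84,70),(126,-84,70),(8,84,70),(8,-84,70),(89,TIN['yc']*1e3,70),(45,TIN['yr']*1e3,70)]: print(m,proj(K,T,TIN['o']+M@(np.array(m)/1e3)))
x0,y0=190,70;k=5
c=cv2.convertScaleAbs(cv2.resize(im[y0:y0+120,x0:x0+155],None,fx=k,fy=k,interpolation=cv2.INTER_CUBIC),alpha=2)
for x in range(x0,x0+155,10): cv2.putText(c,str(x),((x-x0)*k-8,10),0,.3,(0,0,255),1)
for y in range(y0,y0+120,10): cv2.putText(c,str(y),(0,(y-y0)*k+4),0,.3,(0,0,255),1)
cv2.imwrite("pics/w6c.png",c)
```

```text
12.7583
(126, 84, 70) [[309.5898  24.7582]]
(126, -84, 70) [[330.2837 187.4947]]
(8, 84, 70) [[194.343   47.8934]]
(8, -84, 70) [[231.1726 204.4264]]
(89, 14.9, 70) [[284.5744 104.4051]]
(45, -31.3, 70) [[252.8959 154.6258]]
```

View pics/w6c.png

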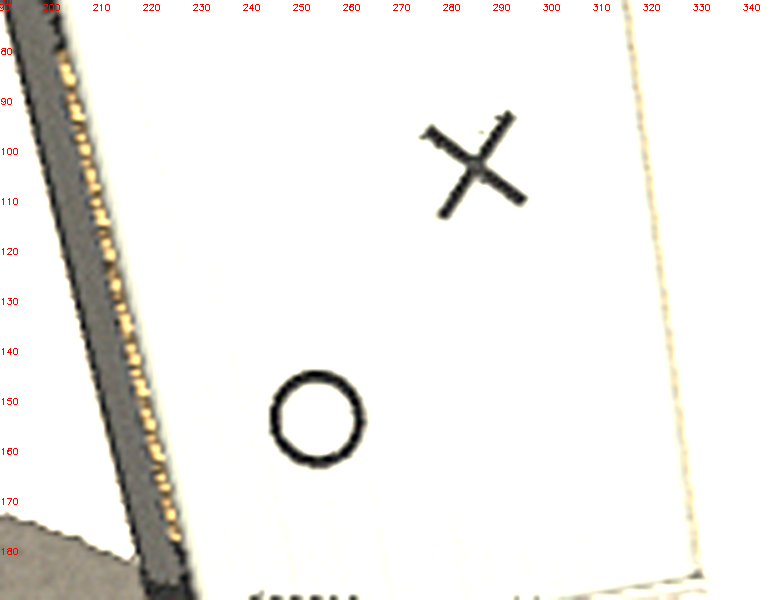

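View pics/w6.png

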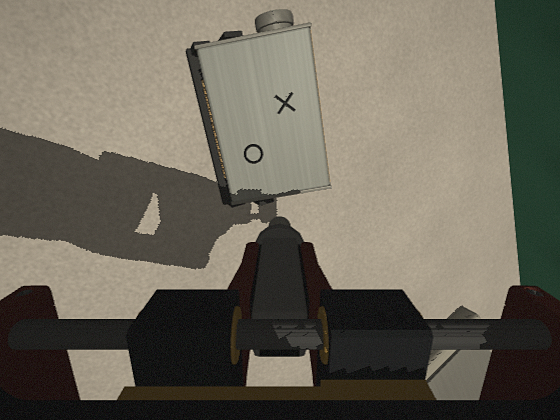

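Run:
```python
from hl import *
im=cv2.imread("pics/w6.png"); x0,y0=180,5;k=5
c=cv2.convertScaleAbs(cv2.resize(im[y0:y0+60,x0:x0+150],None,fx=k,fy=k,interpolation=cv2.INTER_CUBIC),alpha=1.3)
cv2.imwrite("pics/w6d.png",c)
x0,y0=215,165
c2=cv2.convertScaleAbs(cv2.resize(im[y0:y0+50,x0:x0+150],None,fx=k,fy=k,interpolation=cv2.INTER_CUBIC),alpha=1.3)
cv2.imwrite("pics/w6d.png",np.vstack([c,c2]))
```

```text
(no output)
```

View pics/w6d.png

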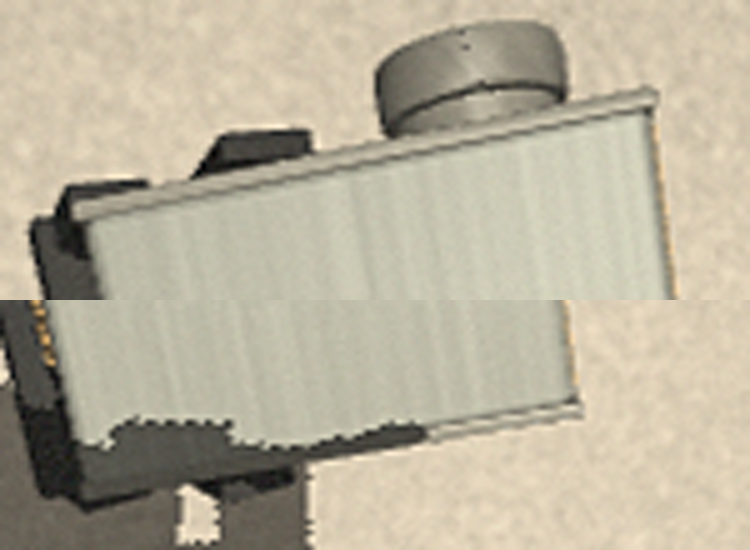

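```bash
cat > fit.py <<'E'
from hl import *
X=np.array
C=cams(); Ks,Ts=C["scene"];K,T=C["top"]; w=np.load("w6.npz"); Kw,Tw=w["K"],w["T"]
F=[(126,84,70),(126,-84,70),(8,84,70),(8,-84,70)]
obs=[(K,T,F+[(126,-84,8)],X([(381.6,208),(484.8,230),(365.2,271.8),(461.6,293),(474,219)])-.4,X([(417.8,238.2),(437.6,267.6)])-.4,1.7),
(Ks,Ts,F+[(126,-84,8),(126,84,8)],X([(204,217.6),(99.6,241),(192,205),(99.6,224.6),(108,276),(210.6,250.4)])-.4,X([(159.8,220.8),(131,221.2)])-.4,1.9),
(Kw,Tw,F,X([(311.2,23.4),(331.4,187.4),(195,47),(232.6,205)])-.4,X([(284.8,102.4),(253.0,153.2)]),1.)]
def f(v):
    Rm=tinR(v[3],v[4]); out=[]
    for i,(k,t,m,p,mk,s) in enumerate(obs):
        t=t.copy(); b=v[7+3*i:10+3*i]; t[:3,3]+=b; out.append(b/.002)
        out.append(((proj(k,t,X(m)/1000@Rm.T+v[:3])-p)*s).ravel()/1.5)
        out.append(((proj(k,t,X([(.089,v[5],.07),(.045,v[6],.07)])@Rm.T+v[:3])-mk)*s).ravel())
    return np.concatenate(out)
s=least_squares(f,np.r_[.4777,-.2055,.0292,-.2225,.42,.015,-.031,np.zeros(9)])
v=s.x; print(v[:7],s.cost); print(v[7:].reshape(3,3)); Rm=tinR(v[3],v[4])
print("cross",Rm@[.089,v[5],.07]+v[:3],"ring",Rm@[.045,v[6],.07]+v[:3])
cov=np.linalg.inv(s.jac.T@s.jac); print(np.sqrt(np.diag(cov))[:7])
E
python3 fit.py
```

```text
[ 0.4778 -0.2051  0.0307 -0.2212  0.4176  0.0152 -0.031 ] 8.13332582068418
[[ 0.0003 -0.0004 -0.    ]
 [-0.      0.0011  0.0003]
 [-0.0003 -0.0007 -0.0003]]
cross [ 0.5328 -0.2019  0.1307] ring [ 0.4835 -0.2381  0.1129]
[0.0016 0.0013 0.0018 0.0041 0.009  0.0007 0.0007]
```

```bash
cat >> hl.py <<'E'
YAW,TILT=-.2212,.4176
RT=R.from_matrix(tinR(YAW,TILT)); MT=RT.as_matrix(); N=MT[:,2]
RING=np.array([.4835,-.2383,.1127]); CROSS=np.array([.5328,-.2021,.1305])
QT=q(RT*down(np.radians(-10))); L=.069
def look(tag,target,cx,cy):
    from station import get_tcp_pos,get_ee_rot,read_camera,get_time
    p=np.array(get_tcp_pos()); z=toR(get_ee_rot()).as_matrix()[:,2]; tip=p+z*L
    im=read_camera("scene")[:,:,::-1]; C=cams()
    print(tag,"tip tin-frame off",MT.T@(tip-target),"axis err",np.degrees(np.arccos(-z@N)),"t",get_time())
    print(" scene proj tip,target",proj(*C["scene"],[tip,target]).ravel()," crop",((proj(*C["scene"],[tip,target])-[cx,cy]+.4)*6).ravel())
    cv2.imwrite(f"pics/{tag}.png",cv2.convertScaleAbs(cv2.resize(im[cy:cy+90,cx:cx+110],None,fx=6,fy=6,interpolation=cv2.INTER_CUBIC),alpha=1.5,beta=10))
E
python3 - <<'E'
from hl import *
from station import *
move_pose(RING+N*(L+.04),QT)
movel(RING+N*(L+.010),v=.08); wait(.3)
print(get_tcp_pos(),fz())
look("s7",RING,90,150)
w=read_camera("wrist")[:,:,::-1]; K,T=wristT(); print(proj(K,T,[RING,CROSS]))
cv2.imwrite("pics/w7c.png",cv2.convertScaleAbs(cv2.resize(w[140:290,220:360],None,fx=4,fy=4,interpolation=cv2.INTER_CUBIC),alpha=1.8,beta=10))
E
```

```text
[ 0.4523 -0.2314  0.1853] [ 0.101  -0.192  -2.3943]
s7 tip tin-frame off [0.0001 0.     0.0102] axis err 0.01915230627219024 t 14.2167
 scene proj tip,target [129.9797 215.6148 131.2306 221.0913]  crop [242.2782 396.0889 249.7838 428.9476]
[[279.9134 217.862 ]
 [323.0642 156.3949]]
```

View pics/s7.png

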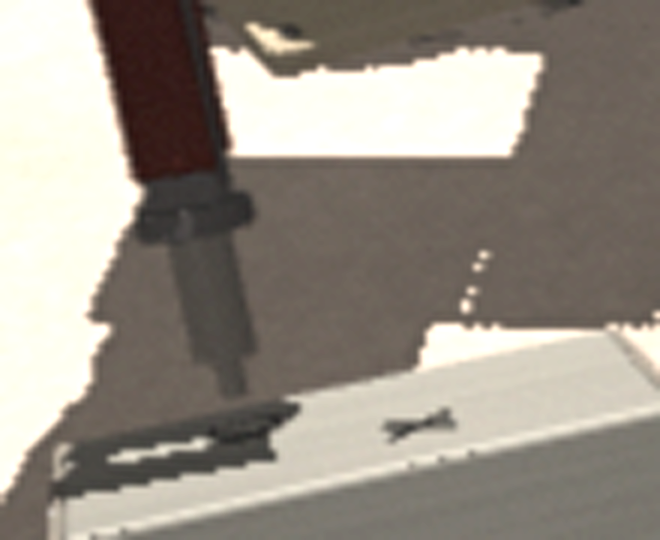

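View pics/w7c.png

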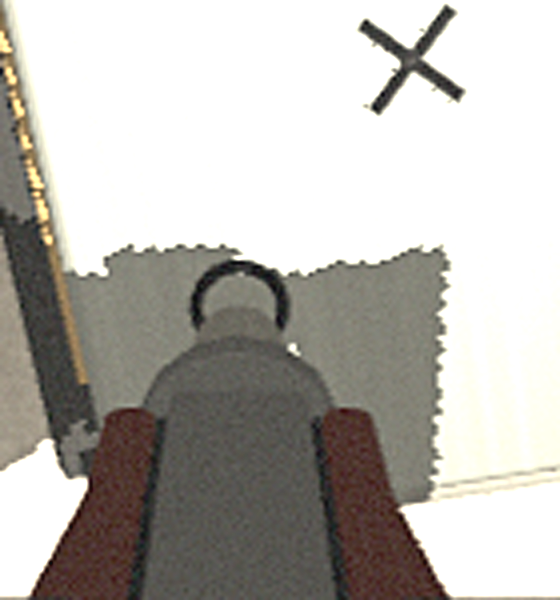

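Run:
```python
from hl import *
from station import *
p=np.array(get_tcp_pos()); Rm=toR(get_ee_rot()).as_matrix(); C=cams()
for off in (0,-.002,.002):
  for z in (.019,.027,.057,.069):
    print(off,z,((proj(*C["scene"],p+Rm@[0,off,z])-[90,150]+.4)*6).ravel())
ci=camera_info("wrist"); th=np.linspace(0,2*np.pi,100)
for off in (0,-.002,.002):
    a=proj(ci["intrinsics"],ci["tool_from_camera"],np.c_[.009*np.cos(th),.009*np.sin(th)+off,0*th+.057]); b=proj(ci["intrinsics"],ci["tool_from_camera"],np.c_[.017*np.cos(th),.017*np.sin(th)+off,0*th+.027])
    print(off,"nose top crop row",(a[:,1].min()-140+.4)*4,"collar",(b[:,1].min()-140+.4)*4)
```

```text
0 0.019 [204.6807 231.1441]
0 0.027 [210.7919 257.8915]
0 0.057 [233.4548 357.0823]
0 0.069 [242.4093 396.274 ]
-0.002 0.019 [211.7325 229.9522]
-0.002 0.027 [217.825  256.6934]
-0.002 0.057 [240.4188 355.8612]
-0.002 0.069 [249.3459 395.044 ]
0.002 0.019 [197.6241 232.3368]
0.002 0.027 [203.754  259.0905]
0.002 0.057 [226.4862 358.3042]
0.002 0.069 [235.468  397.5047]
0 nose top crop row 306.37312135469654 collar 318.51560944267146
-0.002 nose top crop row 296.75374977436854 collar 307.43486168441495
0.002 nose top crop row 315.9426818384353 collar 329.5300974351604
```

```bash
cat >> hl.py <<'E'
def press(target,d,f0):
    from station import movel,get_tcp_pos,get_time
    movel(target+N*(L-d),v=.03)
    f=fz(20)-f0; tip=np.array(get_tcp_pos())-N*L
    print("press",d,"tipoff",MT.T@(tip-target),"F in tin axes",MT.T@f,get_time()); return (MT.T@f)[2]
E
python3 - <<'E'
from hl import *
from station import *
RG=RING+MT[:,1]*.0007
movel(RG+N*(L+.010)); wait(.1); f0=fz(20); print(f0)
f=press(RG,.0042,f0); d=.0042
want=2.3
dd=np.clip((want-f)/300,-.002,.002)
if f<.9: dd=.002
if abs(dd)>.0007: d+=dd; f=press(RG,d,f0)
f=press(RG,d,f0)
look("s8",RG,90,150)
w=read_camera("wrist")[:,:,::-1]
cv2.imwrite("pics/w8c.png",cv2.convertScaleAbs(cv2.resize(w[140:290,220:360],None,fx=4,fy=4,interpolation=cv2.INTER_CUBIC),alpha=1.8,beta=10))
print(get_time())
E
```

```text
[ 0.0816  0.119  -2.2993]
press 0.0042 tipoff [ 0.0001 -0.     -0.0041] F in tin axes [ 0.8933 -0.3129  2.2515] 15.9083
press 0.0042 tipoff [ 0.0001 -0.0001 -0.0042] F in tin axes [ 1.2338 -0.2625  2.2374] 16.4917
s8 tip tin-frame off [ 0.0001 -0.0001 -0.0042] axis err 0.013624894195645774 t 16.5417
 scene proj tip,target [132.1178 223.2744 131.6367 221.0034]  crop [255.1071 442.0462 252.2205 428.4202]
16.5917
```

View pics/s8.png

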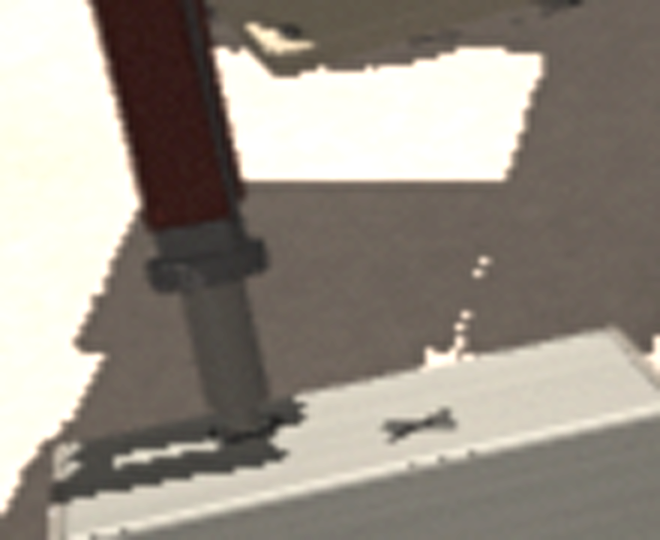

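View pics/w8c.png

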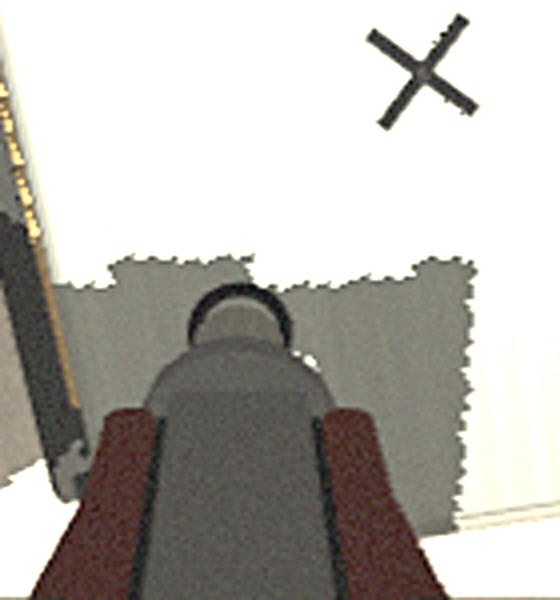

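Run:
```python
from hl import *
from station import *
RG=RING+MT[:,1]*.0007; CR=CROSS+MT[:,1]*.0007
movel(RG+N*(L+.09),v=.1); print(get_tcp_pos())
movel(CR+N*(L+.09),v=.1)
movel(CR+N*(L+.010),v=.1); wait(.3)
look("s9",CR,110,150)
w=read_camera("wrist")[:,:,::-1]; K,T=wristT(); print((proj(K,T,CR)-[220,140]+.4)*4)
cv2.imwrite("pics/w9c.png",cv2.convertScaleAbs(cv2.resize(w[140:290,220:360],None,fx=4,fy=4,interpolation=cv2.INTER_CUBIC),alpha=1.8,beta=10))
print(get_time(),get_grip_width()*88)
```

```text
[ 0.4205 -0.2233  0.2575]
s9 tip tin-frame off [ 0.0004 -0.0001  0.0104] axis err 0.050994949256343694 t 19.7667
 scene proj tip,target [159.3018 214.6283 160.5592 220.3996]  crop [298.2109 390.1699 305.7552 424.7973]
[[240.6481 312.6789]]
19.8167 21.878682824171015
```

View pics/s9.png

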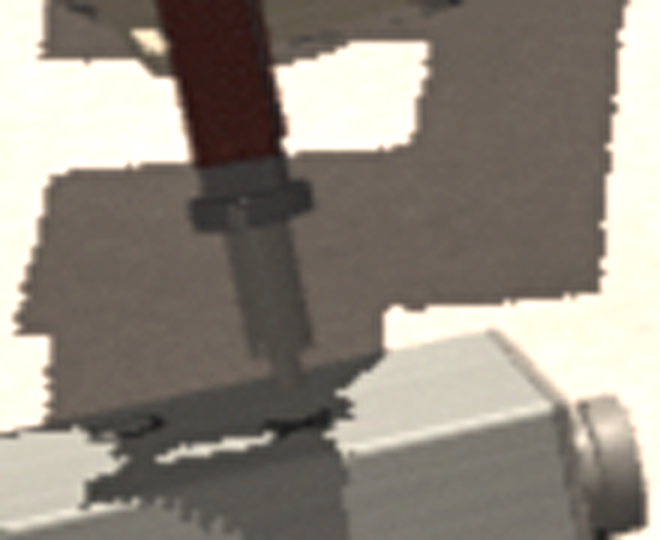

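View pics/w9c.png

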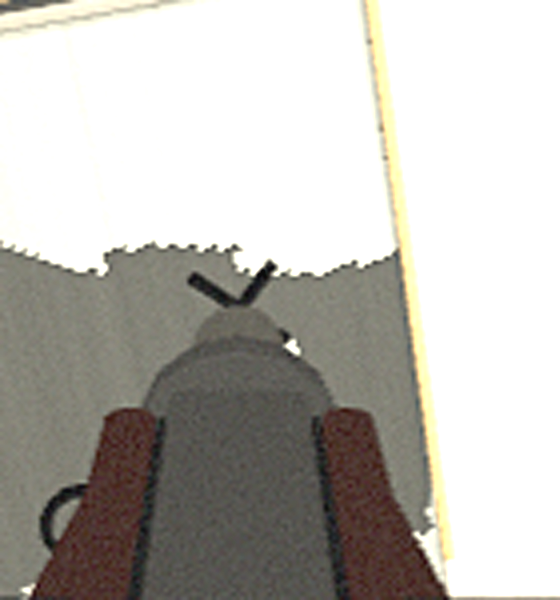

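Run:
```python
from hl import *
from station import *
CR=CROSS+MT[:,1]*.0015
movel(CR+N*(L+.010),v=.05); wait(.1); f0=fz(20); print(f0)
f=press(CR,.0046,f0); d=.0046
dd=np.clip((2.5-f)/300,-.002,.002)
if f<.9: dd=.002
if abs(dd)>.0003: d+=dd; f=press(CR,d,f0)
f=press(CR,d,f0)
look("s10",CR,110,150)
w=read_camera("wrist")[:,:,::-1]; t=read_camera("top")[:,:,::-1]
cv2.imwrite("pics/w10c.png",cv2.convertScaleAbs(cv2.resize(w[140:290,220:360],None,fx=4,fy=4,interpolation=cv2.INTER_CUBIC),alpha=1.8,beta=10))
cv2.imwrite("pics/t10.png",t); print(d,get_time(),get_grip_width()*88)
```

```text
[-0.2406  0.0051 -2.2481]
press 0.0046 tipoff [ 0.0002 -0.     -0.0045] F in tin axes [0.9039 0.023  2.2809] 21.4667
press 0.005330274668903764 tipoff [ 0.0001 -0.     -0.0053] F in tin axes [ 1.2808 -0.334   2.4176] 22.05
press 0.005330274668903764 tipoff [ 0.     -0.     -0.0053] F in tin axes [ 1.8521 -0.1095  2.3867] 22.6333
s10 tip tin-frame off [ 0.     -0.     -0.0053] axis err 0.003733876723977216 t 22.6833
 scene proj tip,target [161.6542 223.2614 161.0296 220.296 ]  crop [312.3252 441.9682 308.5779 424.1761]
0.005330274668903764 22.7833 21.957976185514664
```

View pics/s10.png

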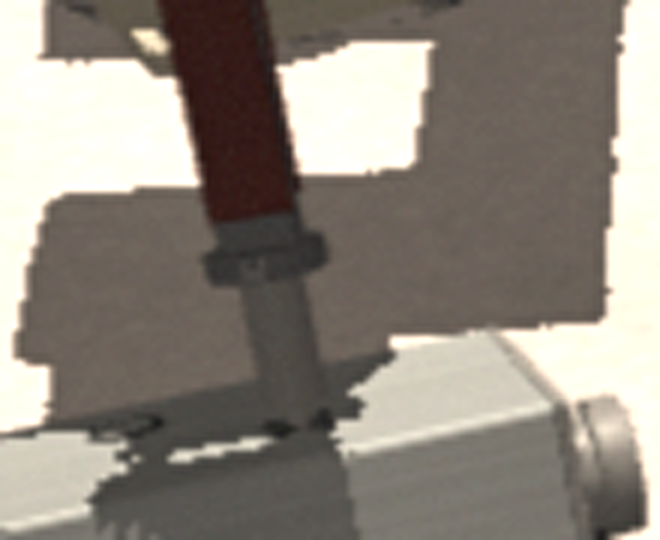

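View pics/w10c.png

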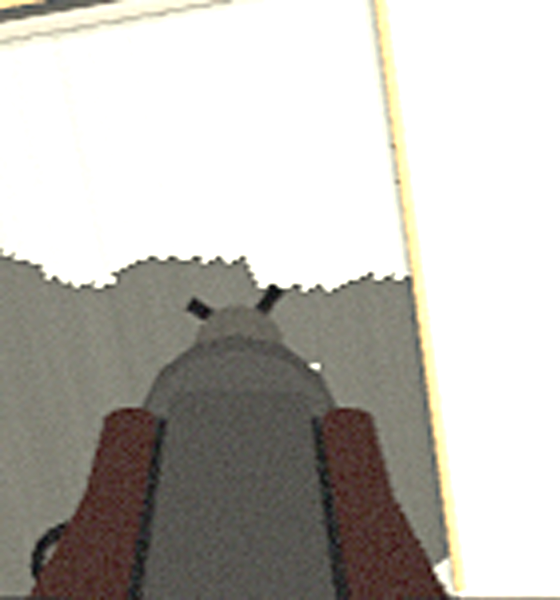

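View pics/t10.png

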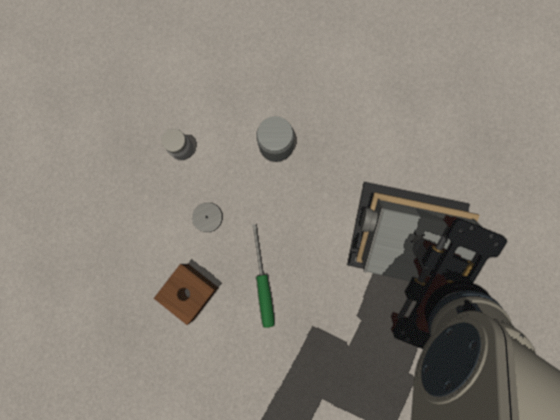

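Run:
```python
from hl import *
from station import *
f0=np.array([-.1,.03,-2.27])
for _ in range(3): print(MT.T@(fz(20)-f0), MT.T@(np.array(get_tcp_pos())-CROSS-MT[:,1]*.0015)-[0,0,L], get_time()); wait(.2)
```

```text
[ 1.6821 -0.1845  2.2895] [ 0.     -0.     -0.0053] 23.1167
[ 1.5995 -0.1412  2.6061] [-0.      0.     -0.0053] 23.65
[ 1.2676 -0.262   2.4293] [-0.      0.     -0.0053] 24.1833
```

Run:
```python
from station import *
print(job_done(),get_time())
```

```text
the job is handed in; nothing more can be done
the job is handed in; nothing more can be done
```

I took the probe out of its stand, pressed it on the zero disc, then inside the ring, and lifted it about 90 mm clear of the tin. I handed the job in with it held on the X. The clock read about 24 s of the 54 s allowed.

| Press | Force | Tip pressed in | Held |
|---|---|---|---|
| Zero disc | about 2.3 N | about 4.3 mm | over 0.5 s |
| Ring | about 2.2 N | about 4.2 mm | about 1 s |
| X (final) | 2.3–2.6 N | about 4.8 mm by force, 5.3 mm by position | still held at hand-in |

- **Squareness:** the tool was within 0.05° of the measured normal of the tin's face. The slope itself, 0.418 rad, is known only to about 0.5°.
- **Placing:** the camera views put the tip within about 1 mm of the X's crossing. The scene and wrist cameras disagreed by about 1 mm, so I corrected by an amount between the two.
- **Sideways force:** during the presses the sensor read 1–2 N along the slope, or along world x on the disc. It did not keep growing and nothing moved, but I did not find its cause.
- **Other things:** the last top picture shows the screwdriver, can, jar and disc where they were at the start. The parts of the tin not hidden by the arm look unmoved too.

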